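Shut the injection trainer

TASK

Close up the injection trainer after class by pushing only: first, with the cover still up, push its drawer fully home, then push the clear cover over from behind and ease it gently down until it is fully shut. Grip and lift nothing, leave the trainer standing where it is, and do not disturb the things around it.

Things in the scene. Friction and masses are not known exactly. Their poses are not given: they have to be found in the camera images.
- trainer: injection trainer: dark blue box 130 x 130 mm, deck 62 mm above the bench, about 1.5 kg on rubber feet, loose on the bench (not fixed). A skin-coloured pad in a white frame sits on the deck. Origin: centre of its underside, on the bench. Its x axis runs from the drawer side to the hinge side (away from the robot, within 0.45 rad of straight ahead), z is up.
- drawer (a joint): how far the trainer's drawer is pulled out, in m: 0 = fully home (hard stop), 0.075 at most. It slides out along the trainer's -x, friction about 1.5 N, stays where it is left
- drawer_face (a point): centre of the outer face of the drawer's flat front panel, 34 mm above the bench; the panel is 126 mm wide and 42 mm high (13 to 55 mm above the bench) and has no knob; with the drawer home it lies 73 mm from the trainer's origin along -x
- cover (a joint): opening angle of the trainer's cover, in rad: 0 = shut, lying level over the pad (hard stop), about 1.57 = standing straight up, 1.75 at most. A stiff hinge (0.12 N m) makes it stay at any angle; it must be pushed all the way down
- cover_hinge (a point): middle of the cover's hinge line, at the trainer's far top edge (66 mm along the trainer's +x, 62 mm above the bench); the line runs along the trainer's y
- cover_edge (a point): middle of the cover's free edge, on its outer face (upper face when shut, turned away from the robot when open). Clear sheet with dark blue rim, 138 mm wide, reaching 145 mm from the hinge line; outer face 20 mm out from the hinge line, so 82 mm above the bench when shut. The front rim, 32 mm deep, then hangs in front of the drawer front's top, so the drawer goes in first
- vial_c (a point): small glass vial, 28 mm diameter, 55 mm tall, standing beside the trainer; this point is its centre, half-way up. Bystander: leave alone
- tub_c (a point): white round screw-top tub, 56 mm diameter, 60 mm tall, standing beside the trainer; this point is its centre, half-way up. Bystander: leave alone
- pen_cap_c (a point): dark blue pen cap, 20 mm diameter, 64 mm tall, standing upright near the drawer; this point is its centre, half-way up. Bystander: leave alone
- pen_c (a point): grey injector pen lying flat, about 165 x 16 x 16 mm; this point is its centre, half-way up. Bystander: leave alone
- tray_c (a point): shallow white tray, 160 x 110 x 25 mm; this point is its centre, half-way up. Bystander: leave alone
- gallipot_c (a point): small round white bowl, 70 mm across, 40 mm tall; this point is its centre, half-way up. Bystander: leave alone
- swab_box_c (a point): pale swab packet box, 70 x 100 x 50 mm; this point is its centre, half-way up. Bystander: leave alone
Things that resemble listed ones, but are neither listed nor needed, are in the scene too. Of the things that look like the trainer, the largest one is meant.

How it is judged:
By the outcome, as a careful person would: the job done as asked, in the order asked, and still so for the second after the job is handed in, with the robot touching nothing.
It also fails if it takes over 54 s, if anything falls off the work surface, if the arm or the gripper's body presses on something with over 40 N, if the wrist force passes 120 N, or if a joint passes its speed limit or range.

ROBOT

A 6-joint arm with a two-finger parallel gripper is mounted at the origin on the work surface. World frame = base frame: x ahead of the robot, y to its left, z up, the work surface at z = 0. Lengths are in mm, angles in rad, forces in N, time in s.
With the tool pointing down it reaches from about 350 to 875 mm from the base axis. Payload 4.2 kg.
Tool frame: the origin (TCP) lies midway between the tips of the shut fingers; the grasp point (between the pads) lies 19 mm behind it; z points along the fingers, y is the direction in which the jaws open and shut (so a half turn about z gives the same grasp; the last joint's range is limited). The gripper opens to 85 mm and grips with 20 to 120 N. Pads are 22 mm wide; open, the fingers measure 114 mm over their backs; the gripper's body (76 mm by 85 mm) begins 54 mm behind the grasp point. The pads swing forward as they close: fully open they stand 13 mm farther back than shut.
Start: joints at [-0.906, 0.385, 0.008, 0, -1.194, -0.259], TCP at [246.734, -574.214, 231.312] pointing down, gripper open.
Joint ranges: [-3.14, 3.14], [-1.21, 2.06], [-1.07, 1.41], [-3.16, 2.05], [-2.99, -0.16], [-3.1, 3.1]. Speed limits (rad/s): [2.79, 2.79, 3.14, 3.14, 3.14, 3.14].

INTERFACE

Orientations are given as a unit quaternion [x, y, z, w].
In Python, from bench import arm gives the robot as it stands. The module is installed in compiled form; this text tells all that it offers.
- The arm moves only by the tool drive_tool, never from a script. Its argument "moves" is a list that holds one entry, the list of rows, each a list of 7 numbers: the opening, from 0 (shut) to 1 (fully open), then the shift along the tool's x, y, z in m, then the turn, a rotation vector about the tool's x, y, z in rad. In form: [[[hand, dx, dy, dz, wx, wy, wz], ...]]. A call has 1 to 20 rows; each row shifts and turns the pose as measured when the row begins, along the tool's axes as they then stand; what a row does not reach is not made up. A row lasts 1/10 s, in which the tool goes at most 50 mm and 8.59 degrees, less where a joint would pass 70% of its speed; a pose out of reach is approached as far as the arm can. A call with a gripper value outside its range is refused whole. The fingers move at their own pace and stop on an object; the grip force is fixed at half the most. Time passes only in rows, so rows that do not move let the fingers close. It gives the time, the measured TCP pose, the force and the opening at its end, in the units of the state.
- arm.read_state(): the state, without advancing time (a new reading comes with each control period).
- arm.get_image(name): name is "side" or "top"; returns (picture, depth): 480x640x3 uint8, red, green, blue; 480x640 float32, mm along the optical axis (not along the pixel's ray), 0 where there is no reading.
- arm.camera_params(name): a dict with "fov_y" (degrees; the focal length in pixels is half the picture's height over the tangent of half this angle, whatever the lens; pixels are square), "cx", "cy" (the principal point, pixels), "world_from_camera" (4x4, takes a point from camera to world coordinates). Camera axes: x right, y down, z forward; pixel columns grow to the right and rows downward; lengths in mm; the calibration is good to about 2 mm. A picture is of the moment at which its call begins. camera_params takes no time and is no camera call.
- arm.job_done(): hands the job in, once; it reports no verdict.
The state is a dict: "clock": time; "joints": joint angles; "joint_vel": joint speeds; "joint_efforts": joint torques, N m; "position": TCP position; "ee_rot": TCP orientation; "contact_force": force on the tool from outside, world axes, zero at the start; "wrist_torque": the same for the moment, N m; "gripper_width": finger opening in mm.
Only numpy, scipy, OpenCV 4.12 (cv2) and the standard library are available. Lean on these libraries where they do the work, as an engineer would, in place of code of your own. Each camera call takes 0.05 s, during which the arm holds its last target.

## Working session

There is one attempt and no reset: what is moved stays moved. The work goes in short steps, Python scripts to look and compute and a tool call to move; the robot and the scene stay as the last step left them, time stands still between calls to the robot, and variables do not carry over. Pictures are saved under pics/ and viewed, and the job is handed in when it is done.

Besides the shell and the picture viewer there is one more tool, called after "Request:" by a JSON object that holds its "name" and its "arguments". drive_tool: Moves the arm, as the interface text tells. Its arguments: {"type":"object","properties":{"moves":{"type":"array","items":{"type":"array","items":{"type":"array","items":{"type":"number"}}}}},"required":["moves"]}

```bash
mkdir -p pics; ls; python3 - <<'E'
from bench import arm
import cv2,numpy as np
for n in("side","top"):
    im,d=arm.get_image(n)
    cv2.imwrite(f"pics/{n}0.png",im[:,:,::-1]); np.save(f"/tmp/{n}0.npy",d)
    p=arm.camera_params(n); print(n,p)
print(arm.read_state())
E
```

```text
pics
side {'fov_y': 46.15829951740628, 'cx': 317.9664751408436, 'cy': 239.83329515565657, 'world_from_camera': array([[-8.62382570e-01, -2.91632936e-01,  4.13819446e-01,
        -3.54809960e+00],
       [-5.06011676e-01,  4.71088655e-01, -7.22514819e-01,
         9.24566943e+02],
       [ 1.57634718e-02, -8.32481658e-01, -5.53828315e-01,
         7.66404760e+02],
       [ 0.00000000e+00,  0.00000000e+00,  0.00000000e+00,
         1.00000000e+00]])}
top {'fov_y': 44.835135901661445, 'cx': 328.4998670072815, 'cy': 252.3209952700039, 'world_from_camera': array([[-1.92864060e-02, -9.81007101e-01,  1.93010627e-01,
         2.50881691e+02],
       [-9.99809464e-01,  1.95050134e-02, -7.67701801e-04,
        -3.82507757e+00],
       [-3.01155395e-03, -1.92988658e-01, -9.81196366e-01,
         1.41293481e+03],
       [ 0.00000000e+00,  0.00000000e+00,  0.00000000e+00,
         1.00000000e+00]])}
{'clock': 0.1, 'joints': array([-9.06386644e-01,  3.85477328e-01,  6.75483533e-03, -4.43403310e-04,
       -1.19398466e+00, -2.58599994e-01]), 'joint_vel': array([-8.22415545e-05, -2.02353031e-03,  2.71891285e-03,  1.85726514e-03,
        1.90406239e-03,  7.14731855e-04]), 'joint_efforts': array([-1.75054956e-03, -3.93318629e+01,  1.88927990e+01,  4.19793338e+00,
       -2.56526837e-03,  4.15856960e-06]), 'position': array([ 246.53865253, -573.75215212,  230.32812883]), 'ee_rot': array([-2.01435236e-01,  9.79501348e-01,  9.47222567e-04, -2.40930132e-04]), 'contact_force': array([ 0.17561921,  0.2322274 , -0.5559943 ]), 'wrist_torque': array([ 0.03737549, -0.01416921,  0.00681185]), 'gripper_width': 85.05167959106139}
```

View pics/side0.png

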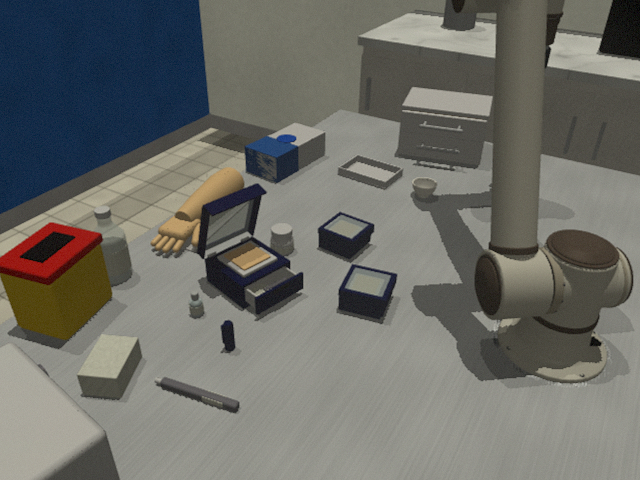

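View pics/top0.png

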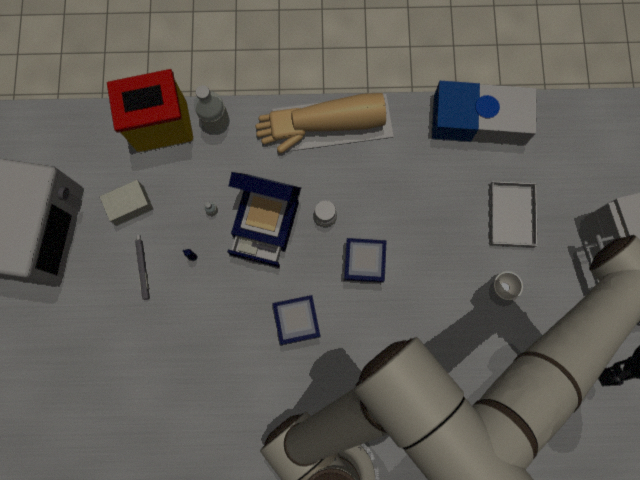

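The trainer stands at about top px (262,225), with its cover up and leaning back slightly and its drawer out towards the robot. The tub is at (325,213), the vial at (210,208) and the pen cap at (190,254). Next I'll enlarge the crops.

```bash
cat > h.py <<'E'
import numpy as np,cv2
from bench import arm
def P(n):
    p=arm.camera_params(n); f=240/np.tan(np.radians(p['fov_y']/2)); return f,p['cx'],p['cy'],p['world_from_camera']
def cloud(n,d):
    f,cx,cy,T=P(n); v,u=np.mgrid[0:480,0:640]
    c=np.stack([(u-cx)/f*d,(v-cy)/f*d,d],-1)
    w=c@T[:3,:3].T+T[:3,3]; w[d==0]=np.nan; return w
def ray(n,u,v,z):
    f,cx,cy,T=P(n); r=T[:3,:3]@np.array([(u-cx)/f,(v-cy)/f,1]); o=T[:3,3]
    return o+r*(z-o[2])/r[2]
def proj(n,w):
    f,cx,cy,T=P(n); c=T[:3,:3].T@(np.array(w,float)-T[:3,3]); return c[0]/c[2]*f+cx,c[1]/c[2]*f+cy
def crop(im,x0,y0,w,h,k,name):
    c=cv2.resize(im[y0:y0+h,x0:x0+w],None,fx=k,fy=k,interpolation=cv2.INTER_CUBIC); cv2.imwrite(name,c)
E
python3 - <<'E'
from h import *
crop(cv2.imread("pics/top0.png"),180,160,170,120,4.7,"pics/topc.png")
crop(cv2.imread("pics/side0.png"),180,170,160,190,3.1,"pics/sidec.png")
E
```

```text
(no output)
```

View pics/topc.png

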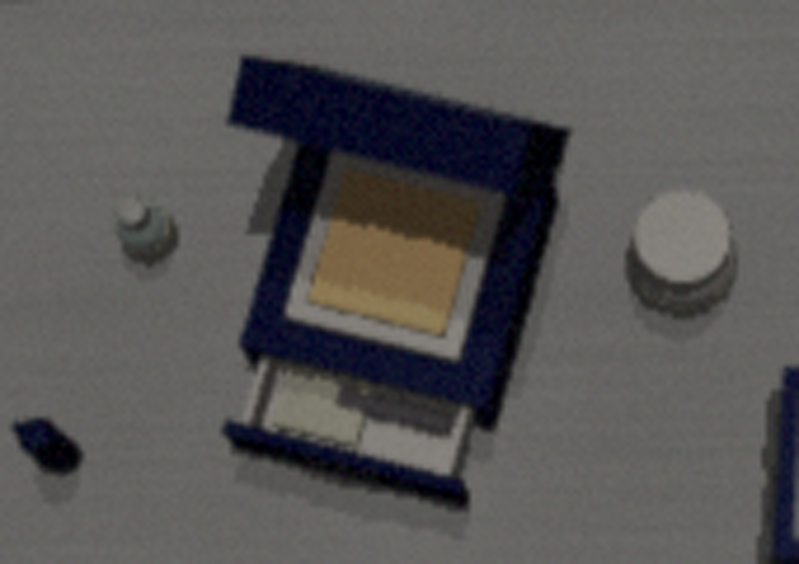

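View pics/sidec.png

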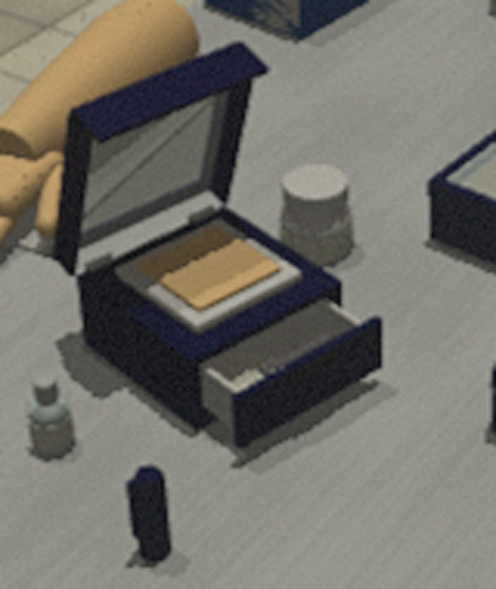

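```bash
python3 - <<'E'
from h import *
d=np.load("/tmp/top0.npy"); w=cloud("top",d); im=cv2.imread("pics/top0.png").astype(int)
def c(u,v): return u/4.7+180,v/4.7+160
for nm,p,z in [("deckFL",(247,345),62),("deckFR",(492,408),62),("deckR",(556,200),62),
  ("drwL",(228,428),55),("drwR",(467,495),55),("coverBL",(243,57),207),("coverBR",(569,130),207),("coverFL",(230,122),200),("coverFR",(530,195),200)]:
    u=c(*p); print(nm,u,ray("top",*u,z).round(1), w[int(round(u[1])),int(round(u[0]))].round(0))
reg=w[160:280,215:310]; b=im[160:280,215:310]
blue=(b[...,0]>b[...,2]+15)
x=reg[blue]; x=x[~np.isnan(x[:,0])]
print(np.histogram(x[:,2],bins=range(0,260,10)))
dk=x[(x[:,2]>56)&(x[:,2]<68)]; print(len(dk),cv2.minAreaRect(dk[:,:2].astype(np.float32)))
hi=x[x[:,2]>150]; print(len(hi),hi.min(0),hi.max(0),cv2.minAreaRect(hi[:,:2].astype(np.float32)))
print(cv2.boxPoints(cv2.minAreaRect(hi[:,:2].astype(np.float32))))
for k in range(150,230,5):
    s=hi[(hi[:,2]>=k)&(hi[:,2]<k+5)]
    if len(s): print(k,len(s),s.mean(0).round(1))
for nm,u,v,z in [("vial",150/4.7+180,235/4.7+160,30),("tub",682/4.7+180,240/4.7+160,60),("cap top",35/4.7+180,430/4.7+160,64)]:
    print(nm,ray("top",u,v,z).round(1))
E
```

```text
deckFL (232.5531914893617, 233.40425531914894) [567.1 222.8  62. ] [568. 222.  63.]
deckFR (284.6808510638298, 246.8085106382979) [532.   98.8  62. ] [539. 101.  27.]
deckR (298.29787234042556, 202.5531914893617) [640.2  65.5  62. ] [656.  69.   4.]
drwL (228.51063829787233, 251.06382978723406) [525.8 233.1  55. ] [527. 233.  51.]
drwR (279.36170212765956, 265.3191489361702) [488.9 112.1  55. ] [495. 115.  26.]
coverBL (231.70212765957447, 172.12765957446808) [669.8 202.1 207. ] [671. 202. 205.]
coverBR (301.06382978723406, 187.6595744680851) [631.6  51.7 207. ] [675.  58.  67.]
coverFL (228.93617021276594, 185.95744680851064) [640.8 208.9 200. ] [642. 209. 196.]
coverFR (292.7659574468085, 201.48936170212767) [603.   70.3 200. ] [642.  78.  70.]
(array([  0,   0,   0,   0,   4, 278, 623,   1,   0,   0,   0,   0,   0,
         1,   3,   6,   0,   0,   1, 227, 670,  14,   0,   0,   0]), array([  0,  10,  20,  30,  40,  50,  60,  70,  80,  90, 100, 110, 120,
       130, 140, 150, 160, 170, 180, 190, 200, 210, 220, 230, 240, 250]))
798 ((587.1575927734375, 154.76483154296875), (130.537109375, 165.1292266845703), 73.92741394042969)
918 [605.4381742   71.26395179 150.45925762] [684.4723598  210.41296153 214.11663664] ((645.3526611328125, 138.51890563964844), (138.3079833984375, 48.507015228271484), 73.56355285644531)
[[602.523     79.05351 ]
 [649.0478    65.328384]
 [688.1823   197.9843  ]
 [641.65753  211.70943 ]]
150 4 [671.8 142.6 152.2]
155 2 [660.9 108.3 156.1]
185 1 [642.2  74.7 186.8]
190 15 [626.4 139.7 193.6]
195 212 [631.3 143.1 198.3]
200 433 [638.6 142.1 202.5]
205 237 [643.8 132.8 206.9]
210 14 [645.6 124.3 211.2]
vial [634.7 279.7  30. ]
tub [618.2   1.3  60. ]
cap top [524.9 328.7  64. ]
```

The top view gives these estimates:
- **Trainer:** centre about (612, 143), yaw about -0.283.
- **Drawer:** about 40 mm out.
- **Cover:** about 1.27 rad.

First I'll shut the fingers and turn the tool so that tool x is trainer -x and tool y is trainer +y.

Request:
{"name": "drive_tool", "arguments": {"moves": [[[0, 0, 0, 0, 0, 0, 0.137], [0, 0, 0, 0, 0, 0, 0.137], [0, 0, 0, 0, 0, 0, 0.137], [0, 0, 0, 0, 0, 0, 0.137], [0, 0, 0, 0, 0, 0, 0.137], [0, 0, 0.02, 0, 0, 0, 0], [0, 0, 0.04, 0, 0, 0, 0]]]}}

```text
clock: 0.8
position: [263.1, -516.2, 224.7]
ee_rot: [0.157, 0.988, 0.004, -0.004]
contact_force: [0.8, 0.4, 0.0]
gripper_width: -0.1
```

```bash
cat >> h.py <<'E'
from scipy.spatial.transform import Rotation as Ro
C=np.array([612,142.6]);YAW=-0.283
def st():
    s=arm.read_state(); R=Ro.from_quat(s['ee_rot']).as_matrix(); c,n=np.cos(YAW),np.sin(YAW)
    M=np.array([[c,n],[-n,c]]); p=s['position']
    print("t",s['clock'],"trainer",(M@(p[:2]-C)).round(1),"z",p[2].round(1),"toolyaw_y",np.arctan2(R[1,1],R[0,1]).round(4),"want",round(YAW+np.pi/2,4),"tz",R[:,2].round(3),"F'",(M@s['contact_force'][:2]).round(2),s['contact_force'][2].round(2),"w",s['gripper_width'].round(1),"j",s['joints'].round(2))
E
python3 -c "
from h import *
st()"
```

```text
Traceback (most recent call last):
  File "h.py", line 21, in st
    print("t",s['clock'],"trainer",(M@(p[:2]-C)).round(1),"z",p[2].round(1),"toolyaw_y",np.arctan2(R[1,1],R[0,1]).round(4),"want",round(YAW+np.pi/2,4),"tz",R[:,2].round(3),"F'",(M@s['contact_force'][:2]).round(2),s['contact_force'][2].round(2),"w",s['gripper_width'].round(1),"j",s['joints'].round(2))
                                                                                                                                                                                                                                                        ^^^^^^^^^^^^^^^^^^^^^^^^
AttributeError: 'float' object has no attribute 'round'
```

```bash
sed -i "s/s\['gripper_width'\].round(1)/round(s['gripper_width'],1)/" h.py; python3 -c "
from h import *
st()"
```

```text
t 0.8 trainer [-151. -730.] z 224.7 toolyaw_y 1.2564 want 1.2878 tz [-0.006  0.01  -1.   ] F' [0.66 0.58] 0.0 w -0.1 j [-0.82  0.32 -0.11 -0.   -1.16 -1.06]
```

Request:
{"name": "drive_tool", "arguments": {"moves": [[[0, 0, 0.05, -0.003, 0, 0, -0.02], [0, 0, 0.05, -0.003, 0, 0, 0], [0, 0, 0.05, -0.003, 0, 0, 0], [0, 0, 0.05, -0.003, 0, 0, 0], [0, 0, 0.05, -0.003, 0, 0, 0], [0, 0, 0.05, -0.003, 0, 0, 0], [0, 0, 0.05, -0.003, 0, 0, 0], [0, 0, 0.05, -0.003, 0, 0, 0], [0, 0, 0.05, -0.003, 0, 0, 0], [0, 0, 0.05, -0.003, 0, 0, 0]]]}}

```text
clock: 1.8
position: [405.5, -35.9, 255.8]
ee_rot: [0.15, 0.989, 0.007, -0.006]
contact_force: [1.4, 0.0, -0.3]
gripper_width: -0.0
```

```bash
python3 -c "
from h import *
st()"
```

```text
t 1.8 trainer [-148.4 -229.1] z 255.8 toolyaw_y 1.2697 want 1.2878 tz [-0.01   0.016 -1.   ] F' [1.36 0.41] -0.34 w -0.0 j [ 0.3  -0.01 -0.43 -0.02 -1.16 -2.16]
```

Request:
{"name": "drive_tool", "arguments": {"moves": [[[0, 0, 0.05, 0, 0.012, -0.014, -0.018], [0, 0, 0.05, 0, 0, 0, 0], [0, 0, 0.05, 0, 0, 0, 0], [0, 0, 0.05, 0, 0, 0, 0], [0, 0, 0.025, 0.03, 0, 0, 0], [0, 0, 0.004, 0.05, 0, 0, 0], [0, 0, 0, 0.05, 0, 0, 0], [0, 0, 0, 0.03, 0, 0, 0], [0, 0, 0, 0.015, 0, 0, 0], [0, 0, 0, 0, 0, 0, 0]]]}}

```text
clock: 2.8
position: [470.0, 194.0, 75.5]
ee_rot: [0.135, 0.991, 0.001, 0.002]
contact_force: [0.8, -0.5, 1.0]
gripper_width: -0.2
```

```bash
python3 -c "
from h import *
st()
im,d=arm.get_image('side'); cv2.imwrite('pics/s1.png',im[:,:,::-1]); crop(im[:,:,::-1],130,100,320,240,2.5,'pics/s1c.png')
im,d=arm.get_image('top'); cv2.imwrite('pics/t1.png',im[:,:,::-1])
"
```

```text
t 2.8 trainer [-150.7    9.7] z 75.5 toolyaw_y 1.3005 want 1.2878 tz [ 0.005  0.002 -1.   ] F' [ 0.91 -0.25] 1.03 w -0.2 j [ 0.71  0.36 -0.48  0.   -0.72 -2.56]
```

View pics/s1c.png

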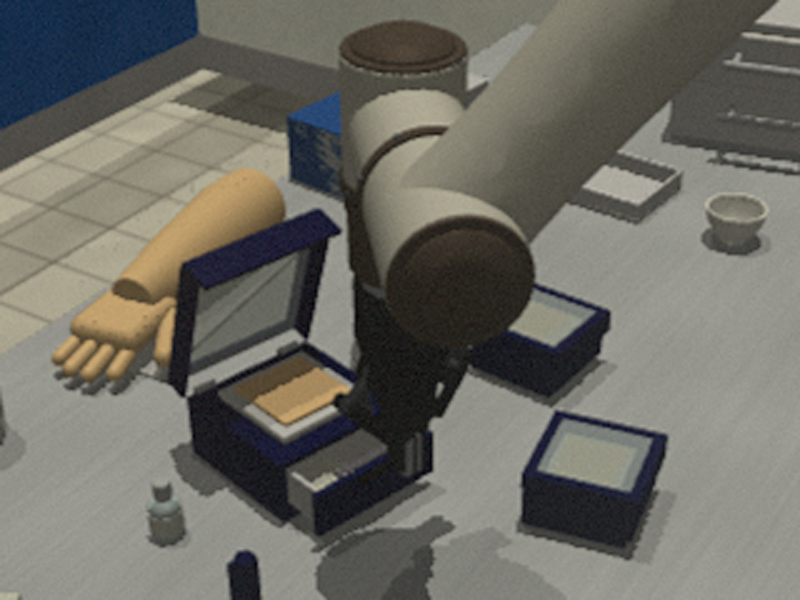

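The fingers are in front of the drawer face and still above it. Next I lower to about z 28 and approach slowly.

Request:
{"name": "drive_tool", "arguments": {"moves": [[[0, 0, -0.01, 0.025, 0, 0.005, 0.012], [0, 0, 0, 0.02, 0, 0, 0], [0, 0, 0, 0.002, 0, 0, 0], [0, -0.006, 0, 0, 0, 0, 0], [0, -0.006, 0, 0, 0, 0, 0], [0, -0.006, 0, 0, 0, 0, 0], [0, -0.006, 0, 0, 0, 0, 0], [0, 0, 0, 0, 0, 0, 0]]]}}

```text
clock: 3.7
position: [501.6, 183.2, 41.5]
ee_rot: [0.14, 0.99, 0.011, 0.01]
contact_force: [-0.2, -0.8, 0.0]
gripper_width: -0.1
```

```bash
python3 -c "
from h import *
st()"
```

```text
t 3.7 trainer [-117.3    8.2] z 41.5 toolyaw_y 1.2907 want 1.2878 tz [ 0.023  0.02  -1.   ] F' [ 0.02 -0.81] 0.01 w -0.1 j [ 0.65  0.44 -0.47 -0.   -0.63 -2.5 ]
```

Request:
{"name": "drive_tool", "arguments": {"moves": [[[0, 0, -0.006, 0.01, 0.025, 0.016, 0], [0, -0.003, -0.002, 0.004, 0, 0, 0], [0, -0.004, 0, 0.002, 0, 0, 0], [0, -0.004, 0, 0.001, 0, 0, 0], [0, -0.004, 0, 0.001, 0, 0, 0], [0, -0.004, 0, 0.001, 0, 0, 0]]]}}

```text
clock: 4.3
position: [518.3, 169.4, 20.7]
ee_rot: [0.139, 0.99, -0.001, -0.001]
contact_force: [-1.1, 1.0, 2.2]
gripper_width: 0.2
```

```bash
python3 -c "
from h import *
st()
im,d=arm.get_image('side'); crop(im[:,:,::-1],180,170,160,160,3.7,'pics/s2c.png')
im,d=arm.get_image('top'); crop(im[:,:,::-1],180,150,170,130,4.5,'pics/t2c.png')
"
```

```text
t 4.3 trainer [-97.5  -0.4] z 20.7 toolyaw_y 1.291 want 1.2878 tz [-0.003 -0.002 -1.   ] F' [-1.31  0.64] 2.23 w 0.2 j [ 0.61  0.5  -0.43  0.   -0.64 -2.46]
```

View pics/s2c.png

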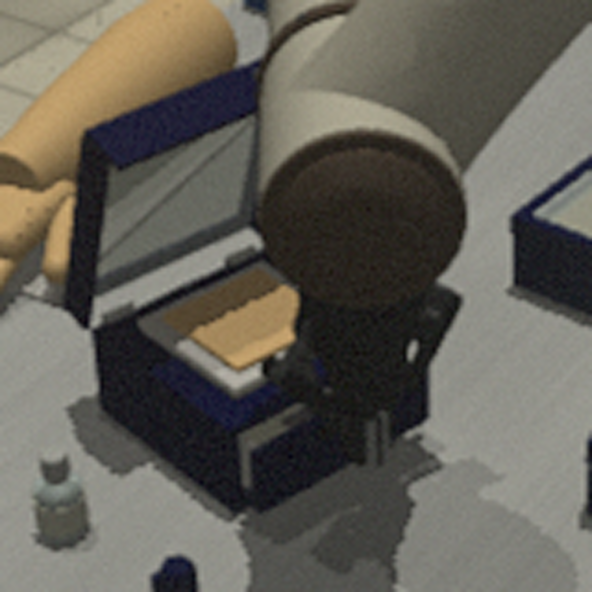

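View pics/t2c.png

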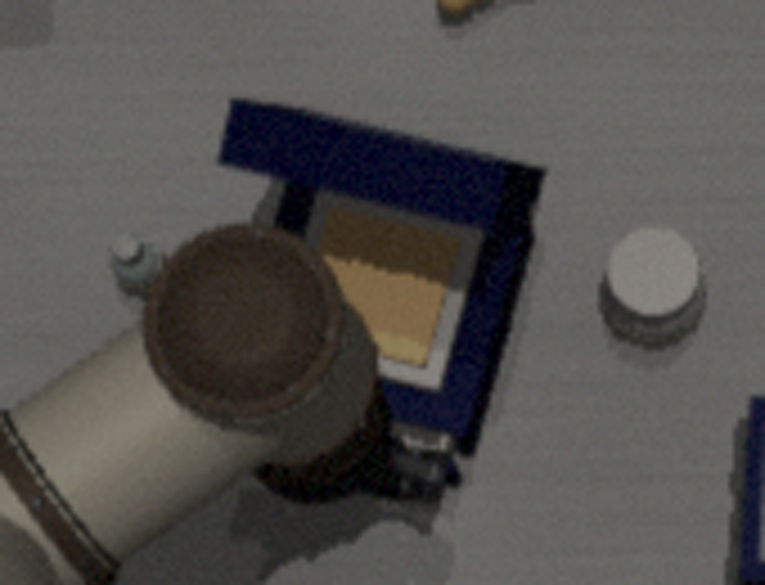

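The drawer is moving, with about 1.3 N at the tool and roughly 13 mm left. Continuing gently.

Request:
{"name": "drive_tool", "arguments": {"moves": [[[0, -0.003, 0, -0.003, 0, 0, 0], [0, -0.003, 0, -0.002, 0, 0, 0], [0, -0.003, 0, 0, 0, 0, 0], [0, -0.002, 0, 0, 0, 0, 0]]]}}

```text
clock: 4.8
position: [528.7, 165.6, 25.4]
ee_rot: [0.14, 0.99, -0.002, -0.002]
contact_force: [-0.8, 0.9, -0.9]
gripper_width: 0.2
```

```bash
python3 -c "
from h import *
st()"
```

```text
t 4.8 trainer [-86.5  -1.2] z 25.4 toolyaw_y 1.29 want 1.2878 tz [-0.004 -0.003 -1.   ] F' [-1.01  0.64] -0.89 w 0.2 j [ 0.6   0.5  -0.4  -0.   -0.67 -2.45]
```

Request:
{"name": "drive_tool", "arguments": {"moves": [[[0, -0.0015, 0, 0, 0, 0, 0], [0, -0.0015, 0, 0, 0, 0, 0]]]}}

```text
clock: 5.0
position: [530.4, 165.0, 25.4]
ee_rot: [0.14, 0.99, -0.002, -0.003]
contact_force: [-10.5, 7.3, 4.9]
gripper_width: 0.4
```

Request:
{"name": "drive_tool", "arguments": {"moves": [[[0, -0.0015, 0, 0, 0, 0, 0]]]}}

```text
clock: 5.1
position: [530.4, 165.0, 25.4]
ee_rot: [0.14, 0.99, -0.002, -0.005]
contact_force: [-8.2, 6.3, 3.5]
gripper_width: 0.0
```

```bash
python3 -c "
from h import *
st()"
```

```text
t 5.1 trainer [-84.6  -1.3] z 25.4 toolyaw_y 1.2892 want 1.2878 tz [-0.01  -0.003 -1.   ] F' [-9.63  3.79] 3.53 w 0.0 j [ 0.59  0.51 -0.4  -0.01 -0.68 -2.44]
```

The drawer reached its hard stop: the force jumped to about 10 N and the tool stayed put, with the face at about -73. Now I back off, rise and check.

Request:
{"name": "drive_tool", "arguments": {"moves": [[[0, 0.01, 0, 0, 0, 0, 0], [0, 0.03, 0, 0, 0, 0, 0], [0, 0.03, 0, -0.03, 0, 0.005, 0], [0, 0, 0, -0.05, 0, 0, 0], [0, 0, 0, -0.05, 0, 0, 0], [0, 0, 0, -0.05, 0, 0, 0], [0, 0, 0, -0.05, 0, 0, 0], [0, 0, 0, -0.03, 0, 0, 0], [0, 0, 0, 0, 0, 0, 0]]]}}

```text
clock: 6.0
position: [464.4, 185.6, 294.9]
ee_rot: [0.139, 0.99, 0.0, -0.001]
contact_force: [0.3, 0.2, -0.5]
gripper_width: 0.1
```

```bash
python3 -c "
from h import *
st()
im,d=arm.get_image('side'); crop(im[:,:,::-1],180,170,160,160,3.7,'pics/s3c.png')
im,d=arm.get_image('top'); crop(im[:,:,::-1],180,150,170,130,4.5,'pics/t3c.png')
"
```

```text
t 6.0 trainer [-1.537e+02  1.000e-01] z 294.9 toolyaw_y 1.2915 want 1.2878 tz [-0.002  0.    -1.   ] F' [0.23 0.28] -0.45 w 0.1 j [ 0.7   0.13 -0.18 -0.   -1.26 -2.55]
```

View pics/s3c.png

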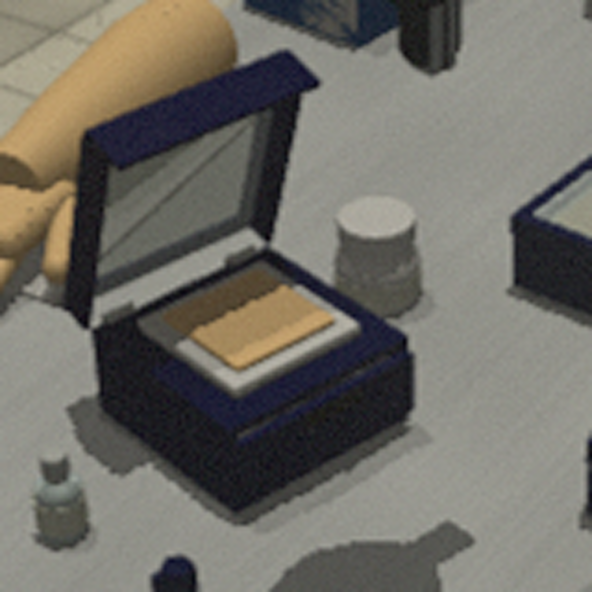

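View pics/t3c.png

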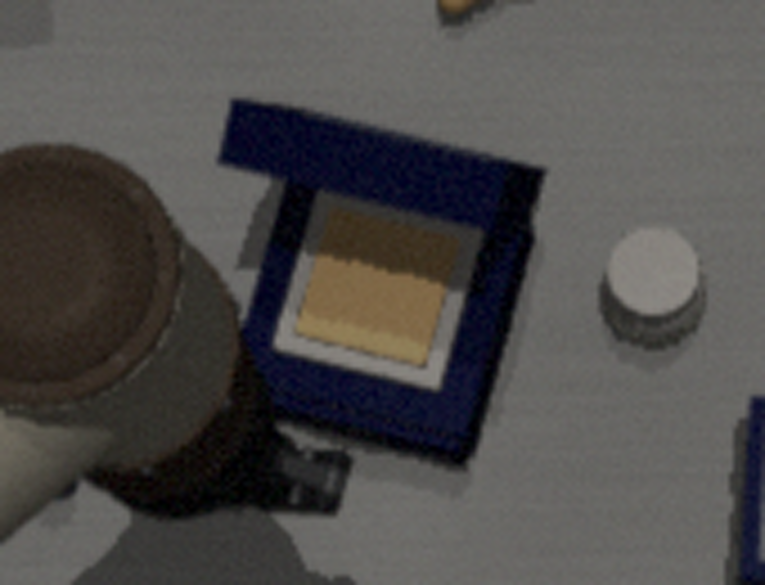

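The drawer is flush in both views and the trainer's outline hasn't moved. Next I go over the cover to behind it.

Request:
{"name": "drive_tool", "arguments": {"moves": [[[0, -0.05, 0, 0, 0, 0, 0], [0, -0.05, 0, 0, 0, 0, 0], [0, -0.05, 0, 0, 0, 0, 0], [0, -0.05, 0, 0, 0, 0, 0], [0, -0.05, 0, 0, 0, 0, 0], [0, -0.012, 0, 0, 0, 0, 0], [0, 0, 0, 0, 0, 0, 0]]]}}

```text
clock: 6.8
position: [715.5, 109.3, 267.9]
ee_rot: [0.138, 0.99, -0.008, -0.016]
contact_force: [-0.4, 0.5, -0.3]
gripper_width: -0.1
```

```bash
python3 -c "
from h import *
st()
im,d=arm.get_image('side'); crop(im[:,:,::-1],130,80,280,240,2.5,'pics/s4c.png')
"
```

```text
t 6.8 trainer [108.6  -3.1] z 267.9 toolyaw_y 1.2943 want 1.2878 tz [-0.034 -0.011 -0.999] F' [-0.57  0.34] -0.34 w -0.1 j [ 0.37  0.56  0.39 -0.   -1.43 -2.22]
```

View pics/s4c.png

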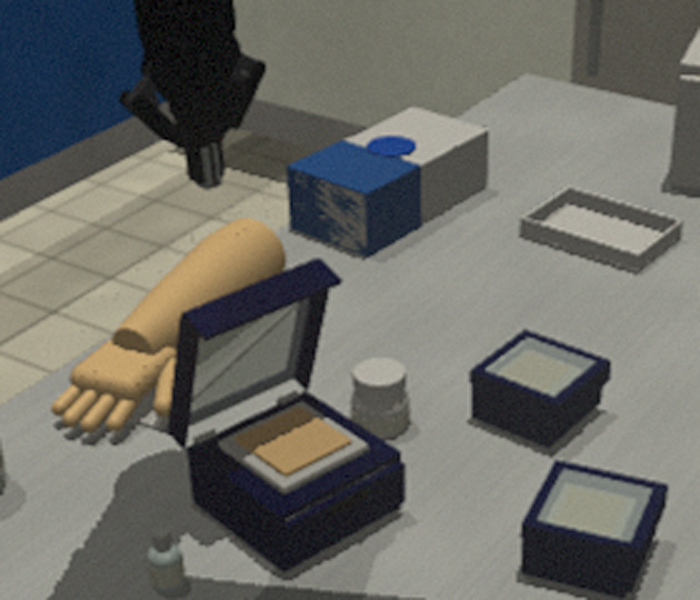

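Request:
{"name": "drive_tool", "arguments": {"moves": [[[0, 0, 0.003, 0.03, -0.02, -0.03, 0.005], [0, 0, 0, 0.03, 0, 0, 0], [0, 0, 0, 0.018, 0, 0, 0], [0, -0.01, 0, 0.003, 0, 0, 0], [0, -0.01, 0, 0.003, 0, 0, 0], [0, -0.008, 0, 0.001, 0, 0, 0], [0, 0, 0, 0, 0, 0, 0]]]}}

```text
clock: 7.55
position: [737.4, 106.8, 180.7]
ee_rot: [0.138, 0.99, -0.001, -0.0]
contact_force: [-0.3, -0.3, -0.1]
gripper_width: -0.1
```

```bash
python3 -c "
from h import *
st()
im,d=arm.get_image('side'); crop(im[:,:,::-1],130,80,280,240,2.5,'pics/s5c.png')
"
```

```text
t 7.55 trainer [130.4   0.7] z 180.7 toolyaw_y 1.2944 want 1.2878 tz [-0.001 -0.001 -1.   ] F' [-0.24 -0.41] -0.11 w -0.1 j [ 0.36  0.62  0.29  0.   -1.23 -2.21]
```

View pics/s5c.png

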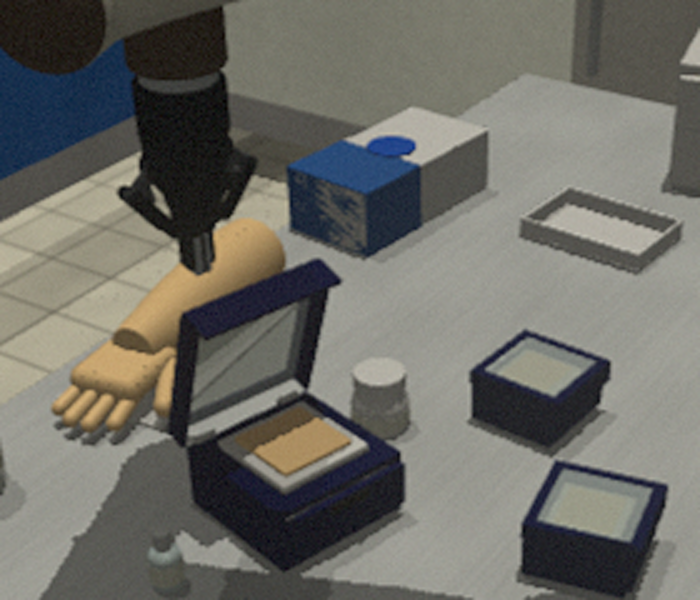

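I moved the wrong way there: tool +x is towards the robot. Nothing was touched, so I'll approach the cover's back now.

Request:
{"name": "drive_tool", "arguments": {"moves": [[[0, 0.02, 0, 0, 0, 0, 0.005], [0, 0.02, 0, 0, 0, 0, 0], [0, 0.015, 0, 0, 0, 0, 0], [0, 0.005, 0, 0, 0, 0, 0], [0, 0, 0, 0, 0, 0, 0]]]}}

```text
clock: 8.1
position: [680.0, 124.0, 184.9]
ee_rot: [0.141, 0.99, 0.001, 0.003]
contact_force: [0.9, 0.6, 0.9]
gripper_width: 0.1
```

```bash
python3 -c "
from h import *
st()
im,d=arm.get_image('side'); crop(im[:,:,::-1],130,80,280,240,2.5,'pics/s6c.png')
"
```

```text
t 8.1 trainer [70.5  1.1] z 184.9 toolyaw_y 1.288 want 1.2878 tz [ 0.006  0.002 -1.   ] F' [0.71 0.79] 0.93 w 0.1 j [ 0.41  0.52  0.12  0.   -1.16 -2.27]
```

View pics/s6c.png

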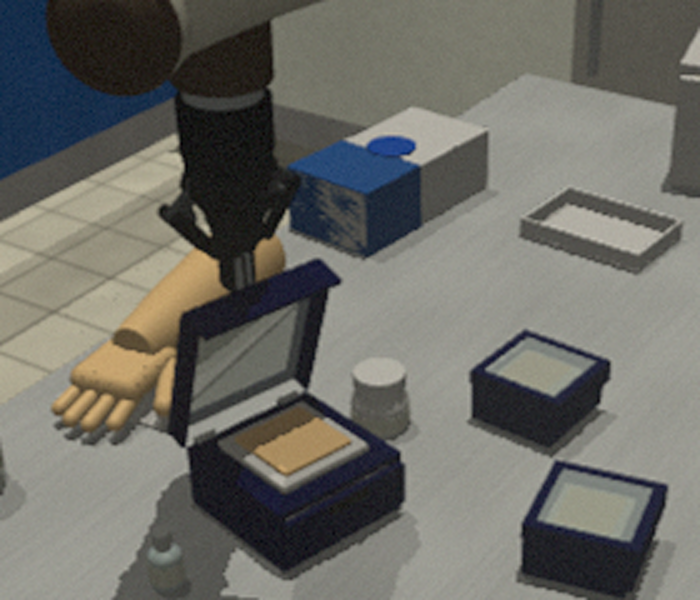

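The fingertips are behind the upper rim. I start the arc push.

Request:
{"name": "drive_tool", "arguments": {"moves": [[[0, 0.004, 0, 0.003, 0, 0, 0], [0, 0.004, 0, 0.003, 0, 0, 0], [0, 0.004, 0, 0.002, 0, 0, 0], [0, 0.004, 0, 0.002, 0, 0, 0], [0, 0.004, 0, 0.002, 0, 0, 0], [0, 0.004, 0, 0.002, 0, 0, 0], [0, 0.004, 0, 0.002, 0, 0, 0]]]}}

```text
clock: 8.85
position: [655.0, 131.5, 168.2]
ee_rot: [0.142, 0.99, 0.002, 0.005]
contact_force: [-0.3, -0.2, 0.6]
gripper_width: 0.2
```

```bash
python3 -c "
from h import *
st()
im,d=arm.get_image('side'); crop(im[:,:,::-1],130,80,280,240,2.5,'pics/s7c.png')
"
```

```text
t 8.85 trainer [44.3  1.4] z 168.2 toolyaw_y 1.2864 want 1.2878 tz [ 0.011  0.002 -1.   ] F' [-0.2  -0.24] 0.63 w 0.2 j [ 0.44  0.5   0.02  0.   -1.09 -2.3 ]
```

View pics/s7c.png

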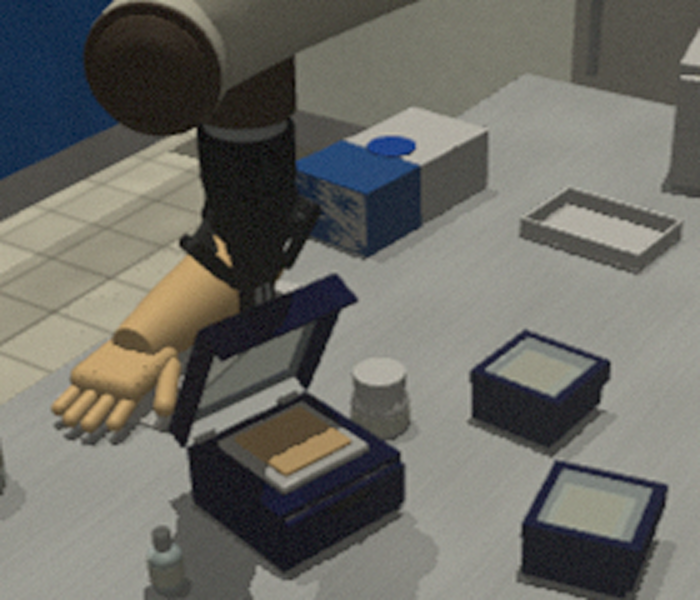

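The cover is following. I keep on along the arc.

Request:
{"name": "drive_tool", "arguments": {"moves": [[[0, 0.004, 0, 0.001, 0, 0, 0], [0, 0.004, 0, 0.001, 0, 0, 0], [0, 0.004, 0, 0.001, 0, 0, 0], [0, 0.004, 0, 0.002, 0, 0, 0], [0, 0.004, 0, 0.002, 0, 0, 0], [0, 0.004, 0, 0.002, 0, 0, 0], [0, 0.004, 0, 0.002, 0, 0, 0], [0, 0.004, 0, 0.002, 0, 0, 0], [0, 0.003, 0, 0.002, 0, 0, 0], [0, 0.003, 0, 0.002, 0, 0, 0]]]}}

```text
clock: 9.9
position: [614.3, 143.3, 148.5]
ee_rot: [0.142, 0.99, 0.002, 0.004]
contact_force: [0.4, -1.4, 0.4]
gripper_width: -0.1
```

```bash
python3 -c "
from h import *
st()
im,d=arm.get_image('side'); crop(im[:,:,::-1],130,80,280,240,2.5,'pics/s8c.png')
"
```

```text
t 9.9 trainer [2.  1.3] z 148.5 toolyaw_y 1.2865 want 1.2878 tz [ 0.009  0.002 -1.   ] F' [ 0.77 -1.22] 0.45 w -0.1 j [ 0.49  0.46 -0.1   0.   -1.01 -2.34]
```

View pics/s8c.png

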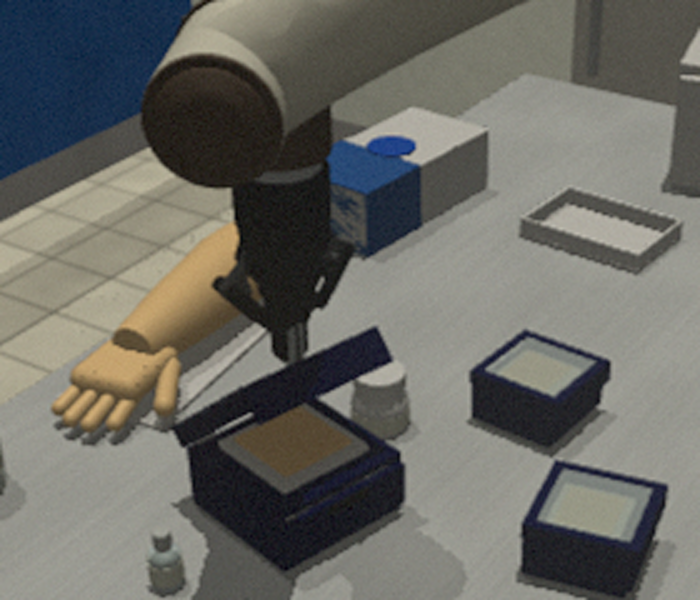

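The cover is about 0.65 rad open and the forces are still small. Continuing downward.

Request:
{"name": "drive_tool", "arguments": {"moves": [[[0, 0.003, 0, 0.002, 0, 0, 0], [0, 0.003, 0, 0.002, 0, 0, 0], [0, 0.003, 0, 0.003, 0, 0, 0], [0, 0.003, 0, 0.003, 0, 0, 0], [0, 0.002, 0, 0.003, 0, 0, 0], [0, 0.002, 0, 0.003, 0, 0, 0], [0, 0.002, 0, 0.003, 0, 0, 0], [0, 0.002, 0, 0.003, 0, 0, 0], [0, 0.002, 0, 0.003, 0, 0, 0], [0, 0.002, 0, 0.003, 0, 0, 0], [0, 0.002, 0, 0.003, 0, 0, 0]]]}}

```text
clock: 11.05
position: [586.7, 151.3, 114.4]
ee_rot: [0.142, 0.99, 0.001, 0.004]
contact_force: [0.9, -0.5, 0.1]
gripper_width: -0.2
```

```bash
python3 -c "
from h import *
st()
im,d=arm.get_image('side'); crop(im[:,:,::-1],130,80,280,240,2.5,'pics/s9c.png')
"
```

```text
t 11.05 trainer [-26.7   1.3] z 114.4 toolyaw_y 1.2863 want 1.2878 tz [ 0.008  0.002 -1.   ] F' [ 0.96 -0.23] 0.08 w -0.2 j [ 0.52  0.45 -0.2   0.   -0.91 -2.38]
```

View pics/s9c.png

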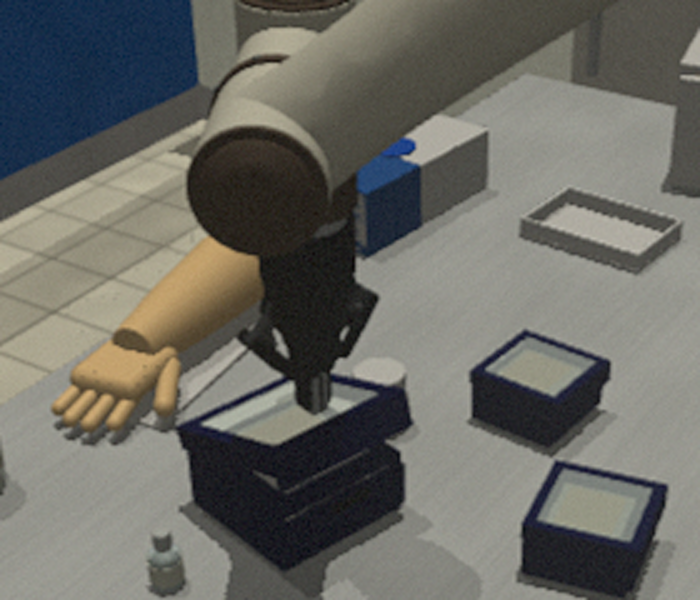

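Request:
{"name": "drive_tool", "arguments": {"moves": [[[0, 0.002, 0, 0.0025, 0, 0, 0], [0, 0.002, 0, 0.0025, 0, 0, 0], [0, 0.002, 0, 0.0025, 0, 0, 0], [0, 0.002, 0, 0.0025, 0, 0, 0], [0, 0.002, 0, 0.0025, 0, 0, 0], [0, 0.002, 0, 0.0025, 0, 0, 0], [0, 0.001, 0, 0.0025, 0, 0, 0], [0, 0.001, 0, 0.0025, 0, 0, 0], [0, 0.001, 0, 0.002, 0, 0, 0]]]}}

```text
clock: 12.0
position: [570.8, 156.0, 89.9]
ee_rot: [0.142, 0.99, 0.001, 0.003]
contact_force: [0.6, -0.5, 0.3]
gripper_width: 0.1
```

```bash
python3 -c "
from h import *
st()"
```

```text
t 12.0 trainer [-43.3   1.4] z 89.9 toolyaw_y 1.2862 want 1.2878 tz [ 0.007  0.002 -1.   ] F' [ 0.77 -0.35] 0.25 w 0.1 j [ 0.54  0.46 -0.26  0.   -0.84 -2.4 ]
```

Request:
{"name": "drive_tool", "arguments": {"moves": [[[0, 0.001, 0, 0.002, 0, 0, 0], [0, 0.001, 0, 0.0015, 0, 0, 0], [0, 0, 0, 0.0015, 0, 0, 0], [0, 0, 0, 0.001, 0, 0, 0]]]}}

```text
clock: 12.4
position: [568.4, 156.6, 83.2]
ee_rot: [0.142, 0.99, 0.001, 0.003]
contact_force: [0.7, -0.6, 0.5]
gripper_width: -0.1
```

Request:
{"name": "drive_tool", "arguments": {"moves": [[[0, 0, 0, 0.001, 0, 0, 0], [0, 0, 0, 0.001, 0, 0, 0]]]}}

```text
clock: 12.6
position: [568.4, 156.6, 82.0]
ee_rot: [0.142, 0.99, 0.001, 0.003]
contact_force: [-3.7, 0.9, 10.5]
gripper_width: 0.6
```

Request:
{"name": "drive_tool", "arguments": {"moves": [[[0, 0, 0, 0.001, 0, 0, 0]]]}}

```text
clock: 12.7
position: [568.4, 156.6, 82.0]
ee_rot: [0.141, 0.99, 0.001, 0.003]
contact_force: [-3.7, -0.7, 5.8]
gripper_width: 0.0
```

The cover hit its hard stop at z = 82.0 with 6–10 N. Now I lift straight off and check.

Request:
{"name": "drive_tool", "arguments": {"moves": [[[0, 0, 0, -0.003, 0, 0, 0], [0, 0, 0, -0.01, 0, 0, 0], [0, 0, 0, -0.03, 0, 0, 0], [0, 0, 0, -0.05, 0, 0, 0], [0, 0, 0, -0.05, 0, 0, 0], [0, 0, -0.05, -0.02, 0, 0, 0], [0, 0, -0.05, 0, 0, 0, 0], [0, 0, -0.05, 0, 0, 0, 0], [0, 0, -0.05, 0, 0, 0, 0], [0, 0, -0.05, 0, 0, 0, 0], [0, 0, -0.05, 0, 0, 0, 0], [0, 0, 0, 0, 0, 0, 0]]]}}

```text
clock: 13.9
position: [485.1, -132.0, 256.8]
ee_rot: [0.139, 0.99, 0.001, 0.009]
contact_force: [-0.3, 0.1, -0.0]
gripper_width: -0.2
```

```bash
python3 -c "
from h import *
st()
im,d=arm.get_image('side'); crop(im[:,:,::-1],150,150,190,190,3.1,'pics/s10c.png')
im,d=arm.get_image('top'); crop(im[:,:,::-1],180,160,170,120,4.7,'pics/t10c.png'); cv2.imwrite('pics/t10.png',im[:,:,::-1])
w=cloud('top',d); b=im.astype(int)
reg=w[160:280,215:310]; bl=(b[...,2]>b[...,0]+15)[160:280,215:310]
x=reg[bl]; x=x[~np.isnan(x[:,0])]; hi=x[x[:,2]>70]
print(cv2.minAreaRect(hi[:,:2].astype(np.float32)),len(hi))
A=np.c_[hi[:,:2]-C,np.ones(len(hi))]; print(np.linalg.lstsq(A,hi[:,2],rcond=None)[0],np.percentile(hi[:,2],[5,50,95]))
"
```

```text
t 13.9 trainer [ -45.2 -299.1] z 256.8 toolyaw_y 1.2915 want 1.2878 tz [ 0.019 -0.001 -1.   ] F' [-0.36 -0.01] -0.01 w -0.2 j [ 0.06  0.15 -0.26  0.   -1.15 -1.91]
((563.262939453125, 156.93795776367188), (152.02395629882812, 255.5437774658203), 87.61078643798828) 738
[-5.00907569e-02 -6.83809828e-02  8.63008721e+01] [78.56354574 83.22495389 87.6330511 ]
```

View pics/s10c.png

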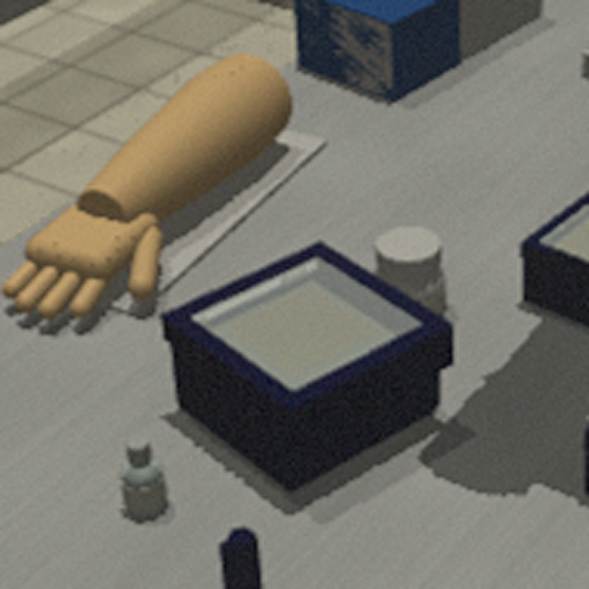

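View pics/t10c.png

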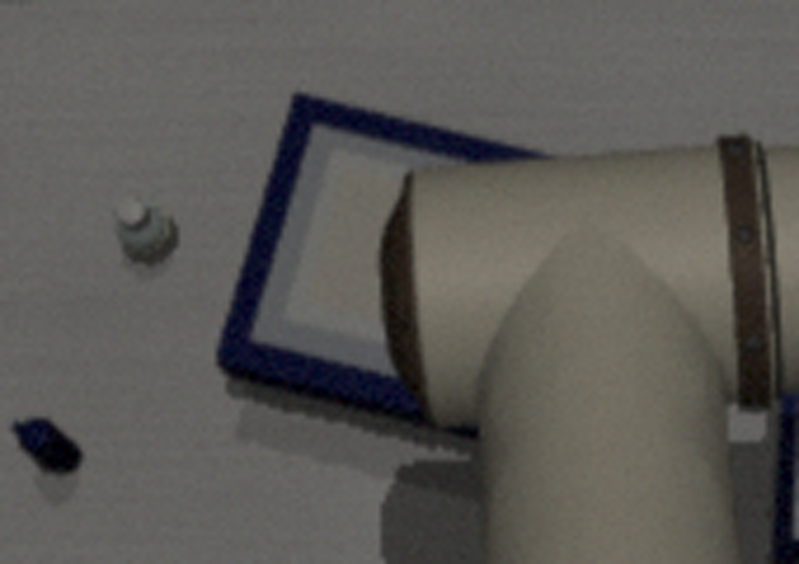

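It looks shut in the side view. The arm blocks part of the top view, so I clear it and measure how level the cover is.

Request:
{"name": "drive_tool", "arguments": {"moves": [[[0, 0, -0.05, 0, 0, 0, 0], [0, 0, -0.05, 0, 0, 0, 0], [0, 0, -0.05, 0, 0, 0, 0], [0, 0, -0.05, 0, 0, 0, 0], [0, 0, -0.05, 0, 0, 0, 0], [0, 0, 0, 0, 0, 0, 0], [0, 0, 0, 0, 0, 0, 0]]]}}

```text
clock: 14.7
position: [426.8, -369.5, 256.4]
ee_rot: [0.128, 0.992, 0.002, 0.012]
contact_force: [0.4, 1.0, 0.1]
gripper_width: 0.1
```

```bash
python3 -c "
from h import *
st()
im,d=arm.get_image('top'); cv2.imwrite('pics/t11.png',im[:,:,::-1])
w=cloud('top',d); b=im.astype(int)
reg=w[160:280,215:310]; bl=(b[...,2]>b[...,0]+15)[160:280,215:310]
x=reg[bl]; x=x[~np.isnan(x[:,0])]; hi=x[(x[:,2]>70)&(x[:,2]<120)]
print(cv2.minAreaRect(hi[:,:2].astype(np.float32)),len(hi),-.283*57.3)
q=hi[:,:2]-C; ex=np.array([np.cos(YAW),np.sin(YAW)]); ey=np.array([-ex[1],ex[0]])
A=np.c_[q@ex,q@ey,np.ones(len(hi))]; print(np.linalg.lstsq(A,hi[:,2],rcond=None)[0],np.percentile(hi[:,2],[5,50,95]))
"
```

```text
t 14.7 trainer [ -34.8 -543.4] z 256.4 toolyaw_y 1.314 want 1.2878 tz [ 0.025  0.    -1.   ] F' [0.09 1.07] 0.15 w 0.1 j [-0.43  0.26 -0.11 -0.01 -1.18 -1.39]
((605.2793579101562, 149.80239868164062), (140.69049072265625, 146.0689239501953), 74.13479614257812) 1203 -16.215899999999998
[-1.42773318e-05  1.26962139e-03  8.30020411e+01] [78.24582622 83.09735878 87.4113483 ]
```

View pics/t11.png

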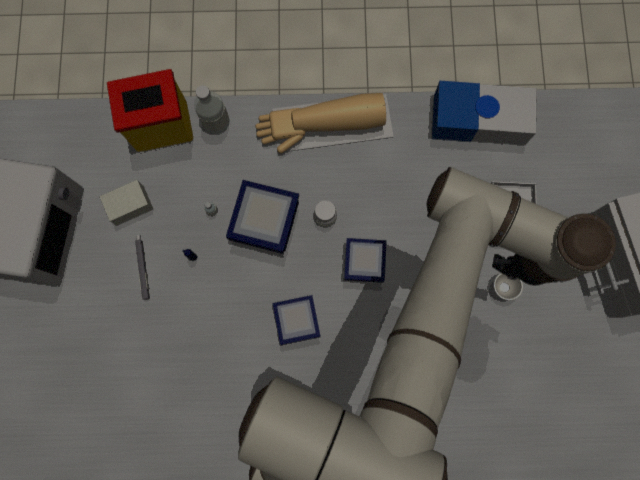

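The cover measures level (slope about 0, 83 mm high). Its sideways position matches the reading taken with it open, so the trainer hasn't shifted, and the bystanders are at their original pixels. The arm is clear, so I hand in.

```bash
python3 -c "
from bench import arm
print(arm.job_done())"
```

```text
the job is handed in; nothing more can be done
None
```

I closed the trainer by pushing only, and handed the job in at about 15 s on the robot's clock.

- **Drawer:** With the cover up, I pushed it with shut fingers until it met its hard stop. The force rose to about 13 N, and in both views the drawer then looked flush.
- **Cover:** I pushed it over from behind along its arc and eased it down to its stop. The fingertip stopped at z = 82.0 mm with about 11 N at most, and the cover was still level after I lifted away (slope about 0, height about 83 mm).
- **Surroundings:** The trainer's sideways position and angle were unchanged within measurement error. The vial, tub, pen cap, pen and swab box looked unmoved in the last top view. The tray and gallipot were partly hidden by the arm, but it passed well above them.

**Disagreements and slips:**
- My first estimate of the trainer's centre was about 5 mm off sideways. The cover gave the same offset before and after, so that was my estimate, not movement.
- I also made one short move the wrong way behind the cover; it touched nothing.

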